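# Fit the battery pack under the lip of the dust extractor's bay

### The arm

A 6-joint arm with a two-finger parallel gripper is mounted at the origin on the work surface. World frame = base frame: x ahead of the robot, y to its left, z up, the work surface at z = 0. Lengths are in m, angles in rad, forces in N, time in s.
With the tool pointing down it reaches from about 0.2 to 0.875 m from the base axis. Payload 3.4 kg.
Tool frame: the origin (TCP) lies on the centre line of the jaws, within the pads' length; the fingertips stand 14 mm ahead of it and the grasp point (between the pads) lies 5 mm behind it (env.nose_length is the distance from the TCP to the fingertips, in m); z points along the fingers, y is the line along which they close (so a half turn about z gives the same grasp; the last joint's range is limited). The gripper opens to 94 mm and grips with 3 to 60 N. Pads are 16 mm wide; open, the fingers measure 119 mm over their backs; the gripper's body (75 mm by 177 mm) begins 78 mm behind the grasp point.
Start: joints at [1.124, 0.276, 1.505, -0, 1.361, -0.121], TCP at [0.184, 0.545, 0.219] pointing down, gripper open.
Joint ranges: [-2.89, 2.89], [-0.75, 2.08], [0.22, 2.7], [-1.18, 4.32], [0.11, 2.71], [-2.7, 2.7]. Speed limits (rad/s): [2.57, 2.57, 3.14, 3.14, 3.14, 3.14].

### API

Orientations are given as a rotation vector (axis times angle).
In Python, from cell import env gives the robot as it stands.
- The arm moves only by the tool play_rows, never from a script. Its argument "series" is a list of rows, each a list of 2 entries, a list of its own where there are three numbers: the shift along the tool's x, y, z as a fraction of full scale, then the turn, a rotation vector about the tool's x, y, z as a fraction of full scale. In form: [[[x, y, z], [wx, wy, wz]], ...]. A call has exactly 10 rows; each row is the pose to reach, as a shift and turn from the pose commanded when the call began, along the tool's axes at that moment, turning the shorter way round; what a row does not reach only later rows make up. Full scale, the value 1, is 200 mm for a shift and pi rad for a turn. A row lasts 1/8 s, in which the tool goes at most 62.5 mm and 10.7 degrees, less where a joint would pass 70% of its speed; a pose out of reach is approached as far as the arm can. A call with a number of a shift or a turn outside -1 to 1 is refused whole. A call with a gripper value outside its range is refused whole. "grip" is the closure, from 0 (fully open) to 1 (shut), set as the call begins (left out, the last holds). The fingers move at their own pace and stop on an object; "grip_force" is the grip in N (left out, the last holds). Time passes only in rows, so rows that repeat a pose let the fingers close, or fill a call up. It gives the time, the measured TCP pose, the force, the opening and the grip force at its end, in the units of the state.
- env.get_state(): the state, without advancing time (a new reading comes with each control period).
- env.grab_frame(name): name is "scene" or "top"; returns a dict with "image" (480x640x3 uint8, blue, green, red), "fovy" (degrees; the focal length in pixels is half the picture's height over the tangent of half this angle, whatever the lens; pixels are square), "cx", "cy" (the principal point, pixels), "k1" (the pictures are not rectified: a ray, as slopes to the right and down, at radius r is drawn at 1 + k1 r^2 times it, then the intrinsics apply), "xyz" and "orientation" of the camera in the world. Camera axes: x right, y up, looking along -z (the intrinsics and any distortion apply to the point x, -y, -z); pixel columns grow to the right and rows downward; lengths in m; the calibration is good to about 2 mm. A picture is of the moment at which its call begins. There is no depth.
- env.sign_off(): hands the job in; it is judged then, once.
The state is a dict: "t": time; "q": joint angles; "joint_velocities": joint speeds; "effort": joint torques, N m; "ee_pos": TCP position; "orientation": TCP orientation; "ft_force": force on the tool from outside, world axes, zero at the start; "wrist_torque": the same for the moment, N m; "finger_gap": finger opening in m; "finger_force": force on a finger pad.
Only numpy, scipy, OpenCV 4.12 (cv2) and the standard library are available. Lean on these libraries where they do the work, as an engineer would, in place of code of your own. Each camera call takes 0.05 s, during which the arm holds its last target. There are 200 camera calls.

### The job

Lift the battery pack out of its charging dock and stand it upright on the bench, its contact side right against the near edge of the rubber mat; let go, then push its top so that it tips over and lies on the mat on its contact side. Take it again as it lies and fit it in the dust extractor's bay: tilt it to slip the orange toe under the yellow lip first, then lower the heel until it lies level and fully home, and let go. Leave the other things on the bench where they are.

Things in the scene. Friction and masses are not known exactly. Their poses are not given: they have to be found in the camera images.
- pack: Grey battery pack, 0.3 to 0.65 kg, starts upright in the dock. Block 46 (x) x 50 (y) x 100 (z) mm; an orange tongue, the toe, 12 (x) x 36 (y) mm, extends it 20 mm more along +z, flush with the +x face. Origin: centre of the heel end, on which it stands; +z heel to toe; +x out of the contact side (flat, brass strips); -x face has an orange label. Mass centre 51 mm from the heel. Grasp by the y faces.
- pack_toe (a point): Point on the pack: middle of the toe's tip edge on the contact side (23 mm in x, 120 mm in z from the pack's origin). Axes as the pack's.
- pack_heel (a point): Point on the pack: middle of the heel edge on the contact side (23 mm in x, 0 in z). Axes as the pack's.
- dock: Black charging dock fixed to the bench, 100 x 94 mm base 12 mm high; the pack stands in a shallow well 54 x 58 mm on top of it, walls 12 mm high (rim 24 mm above the bench), loose by 4 mm a side. Origin: centre of its underside. The pack's contact side faces the dock's +x within a few degrees.
- mat: Black rubber mat fixed to the bench, 200 (x) x 150 (y) x 6 mm high with a vertical edge; a thin yellow line (flush) marks its near edge, which faces the robot (its -x side). Origin: centre of its underside, on the bench.
- mat_edge (a point): Middle of the mat's near edge, at its top, 6 mm above the bench. +x points across the mat, away from the robot; y along the edge. The pack stands on the bench at the -x side, contact side to the edge (gap under 15 mm). Pushed towards +x high up, by 45 mm or more, it tips over the edge and lies on the mat, toe towards +x.
- extractor: Blue cordless dust extractor fixed on the bench: housing 280 x 170 mm, deck 70 mm above the bench, a round hose collar 90 mm across at its +x end (top 82 mm above the bench). Origin: on the bench, under the centre of the bay. The battery bay is on the deck.
- bay (a point): Centre of the bay's floor, 70 mm above the bench; +x to the lip end. Inside 125 mm (x) by 55 mm (y); side walls 8 mm high, 8 thick; heel sill at the -x end 12 mm high, 8 thick; end wall at +x 23 mm high. The pack lies contact side down, toe point at x = 60, heel point at x = -60 (mm), both on the floor, mid width. Nothing latches.
- lip (a point): Middle of the lower edge of the yellow lip, 50.5 mm along x from the bay's centre, 17 mm above its floor; axes as the bay's. The lip, 6 mm thick, overhangs the floor by 12 mm. The pack cannot go in level: slip the toe in first, tilted toe-down about 15 degrees with its tip almost on the floor, then lower the heel over the sill.
- wax_tin: Bystander: yellow tin, 72 mm across, 55 mm high; stands near the dock. Origin under its centre.
- jar: Bystander: amber jar, 76 mm across, 110 mm high. Origin under its centre.
- bowl: Bystander: turned wooden bowl, 130 mm across, 60 mm high. Origin under its centre.
- gouge: Bystander: hand tool with wooden handle lying on the bench, 200 mm long along its x. Origin at its underside.
- blank: Bystander: dark wooden block 70 x 70 x 100 mm high. Origin under its centre.
- tape: Bystander: yellow tape measure, 60 x 35 x 58 mm high. Origin under its centre.
- brush: Bystander: brush lying on the bench, along its x. Origin at its underside.
Things that resemble listed ones, but are neither listed nor needed, are in the scene too. Several things have the shape of the mat; the one meant has the colours described above. Of the things that look like the pack, the smallest one is meant.

How it is judged:
On the way, in this order (a step that is already met when the one before it is completed fails the run):
1. the pack stands upright on the bench against the mat's near edge, contact side to the mat, released (angle between pack's own z axis and vertical below 0.08 rad and x of pack_heel in the frame of mat_edge between -0.015 and 0.003 m and y of pack_heel in the frame of mat_edge between -0.07 and 0.07 m and z of pack_heel in the frame of mat_edge between -0.01 and -0.003 m and angle between the x axis of pack and the x axis of mat_edge, either way round below 0.2 rad and x of pack in the frame of mat_edge below -0.015 m and contact force between the fingers and pack below 0.2 N), for 0.15 s.
2. the pack lies on the mat on its contact side, released and at rest (angle between pack's own x axis and vertical above 3 rad and x of pack_toe in the frame of mat_edge between 0.03 and 0.2 m and z of pack_toe in the frame of mat_edge between -0.004 and 0.006 m and x of pack_heel in the frame of mat_edge between -0.04 and 0.08 m and y of pack_heel in the frame of mat_edge between -0.075 and 0.075 m and contact force between the fingers and pack below 0.2 N and linear speed of pack below 0.02 m/s and angular speed of pack below 0.2 rad/s), for 0.15 s.
3. the toe is under the lip while the heel is still raised (x of pack_toe in the frame of bay between 0.052 and 0.066 m and y of pack_toe in the frame of bay between -0.015 and 0.015 m and z of pack_toe in the frame of bay between -0.003 and 0.015 m and z of pack_heel in the frame of bay above 0.012 m), for 0.02 s.
At the end, for the whole second after the job is handed in: The pack lies level in the bay, contact side down, toe under the lip: its toe point 55 to 65 mm and its heel point -55 to -65 mm along the bay's x, both within 5 mm of its middle line and within 3 mm of the floor, at rest (x of pack_toe in the frame of bay between 0.055 and 0.065 m and y of pack_toe in the frame of bay between -0.005 and 0.005 m and z of pack_toe in the frame of bay between -0.003 and 0.0035 m and x of pack_heel in the frame of bay between -0.065 and -0.055 m and y of pack_heel in the frame of bay between -0.005 and 0.005 m and z of pack_heel in the frame of bay between -0.003 and 0.0035 m and angle between pack's own x axis and vertical above 3.05 rad and linear speed of pack below 0.02 m/s and angular speed of pack below 0.2 rad/s); the robot touches nothing.
It fails at once if another thing on the bench (tin, jar, bowl, hand tool, block, tape measure, brush) is shifted by more than 30 mm (distance of any of wax_tin, jar, bowl, gouge, blank, tape, brush from where it was at the start of the episode above 0.03 m).
It also fails if it takes over 67 s, if anything falls off the work surface, if the arm or the gripper's body presses on something with over 40 N, if the wrist force passes 120 N, or if a joint passes its speed limit or range.

## Working session

There is one attempt and no reset: what is moved stays moved. The work goes in short steps, Python scripts to look and compute and a tool call to move; the robot and the scene stay as the last step left them, time stands still between calls to the robot, and variables do not carry over. Pictures are saved under pics/ and viewed, at most 10 in all, crops included, and the job is handed in when it is done.

Besides the shell and the picture viewer there is one more tool, called after ">>>" in YAML: its name, and indented under it one key for each argument. play_rows: Moves the arm, as the interface text tells. Its arguments: {"type":"object","properties":{"series":{"type":"array"},"grip":{"type":"number"},"grip_force":{"type":"number"}},"required":["series"]}

```bash
mkdir -p pics; ls
cat > h.py <<'E'
import numpy as np, cv2
from scipy.spatial.transform import Rotation as R
from cell import env
def rot(o): return R.from_rotvec(o) if len(o)==3 else R.from_quat(o)
def K(f):
    h=f["image"].shape[0]; F=h/2/np.tan(np.radians(f["fovy"])/2)
    return F
def px2w(f,u,v,z):
    F=K(f); d=np.array([(u-f["cx"])/F,(v-f["cy"])/F]); s=d.copy()
    for _ in range(30): s=d/(1+f["k1"]*(s@s))
    r=rot(f["orientation"]).apply([s[0],-s[1],-1]); c=np.array(f["xyz"])
    return c+r*(z-c[2])/r[2]
def w2px(f,p):
    q=rot(f["orientation"]).inv().apply(np.array(p)-f["xyz"]); s=np.array([q[0],-q[1]])/-q[2]
    s=s*(1+f["k1"]*(s@s)); return s*K(f)+[f["cx"],f["cy"]]
import pickle
def grab(n,tag):
    f=env.grab_frame(n); cv2.imwrite(f"pics/{tag}.png",f["image"]); pickle.dump(f,open(f"pics/{tag}.pkl","wb")); return f
def load(tag): return pickle.load(open(f"pics/{tag}.pkl","rb"))
def move(target_p,target_R,p0,R0):
    """shift/turn fractions from pose (p0,R0)"""
    return R0.inv().apply(np.array(target_p)-p0)/0.2,(R0.inv()*target_R).as_rotvec()/np.pi
E
python3 - <<'E'
from h import *
for n in("scene","top"):
    f=grab(n,n+"0"); print({k:v for k,v in f.items() if k!="image"})
s=env.get_state(); print(s["orientation"],s["ee_pos"],s["finger_gap"],s["t"],env.nose_length)
E
```

```text
pics
{'fovy': 49.27784360849055, 'cx': 318.13831432582816, 'cy': 236.5423568324745, 'k1': -0.029729636278578143, 'xyz': array([ 0.95030099, -0.8241851 ,  1.31787834]), 'orientation': array([0.58805533, 0.17980293, 0.55339854])}
{'fovy': 48.1935999615617, 'cx': 318.47842571997376, 'cy': 238.8272791204432, 'k1': -0.05408230014741613, 'xyz': array([ 0.43496646, -0.08077962,  1.31112843]), 'orientation': array([ 0.03267162, -0.03381797, -1.56400554])}
[-5.09430605e-01 -3.09955321e+00  2.36400366e-03] [0.18382886 0.54432239 0.21871569] 0.09339549872522414 0.1 0.014
```

View pics/scene0.png

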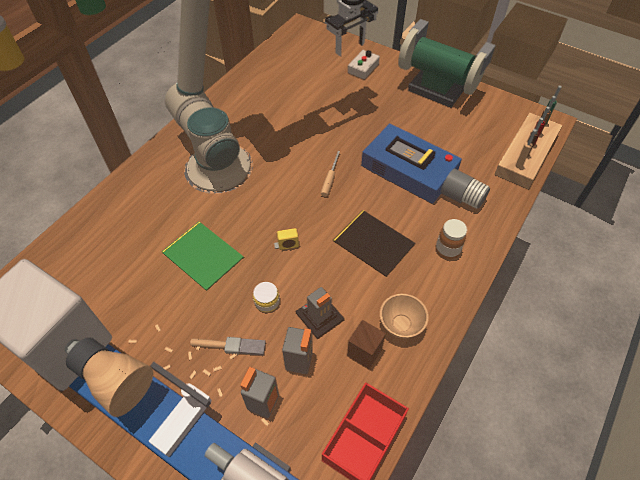

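View pics/top0.png

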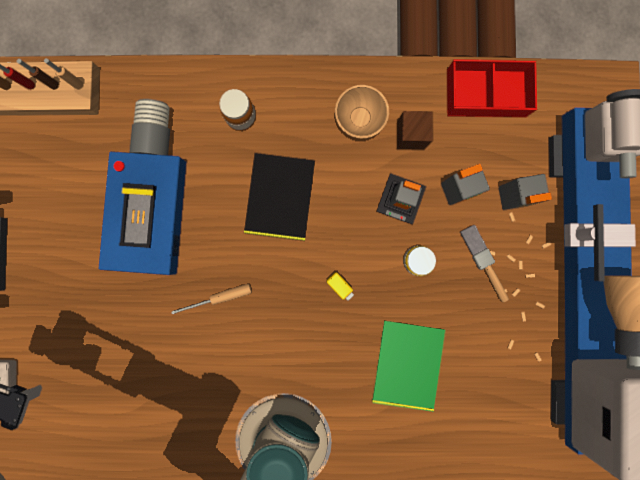

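In the top picture, three things look like the pack, at (405,192), (465,183) and (525,190). The one at (405,192) is the smallest and stands in the black dock. The mat meant is the black one at (280,195) with the yellow line at row ~236; the green one at (409,365) is a decoy. The extractor bay is at (138,215), with the lip at (137,190). I'll confirm these in an enlarged crop.

Run:
```python
from h import *
t=load("top0")["image"]; s=load("scene0")["image"]
def c(im,x,y,w,h,k): return cv2.resize(im[y:y+h,x:x+w],None,fx=k,fy=k,interpolation=cv2.INTER_CUBIC)
a=np.hstack([c(t,370,165,66,50,6),c(s,290,280,66,50,6)])
b=np.hstack([c(t,235,145,99,100,3)[:300],c(t,113,178,55,75,4),c(s,360,120,90,50,3) if 0 else c(s,380,130,68,75,4)])
w=max(a.shape[1],b.shape[1]); P=lambda i:cv2.copyMakeBorder(i,0,0,0,w-i.shape[1],cv2.BORDER_CONSTANT)
o=np.vstack([P(a),P(b)]);print(o.shape);cv2.imwrite("pics/c1.png",o)
```

```text
(600, 792, 3)
```

View pics/c1.png

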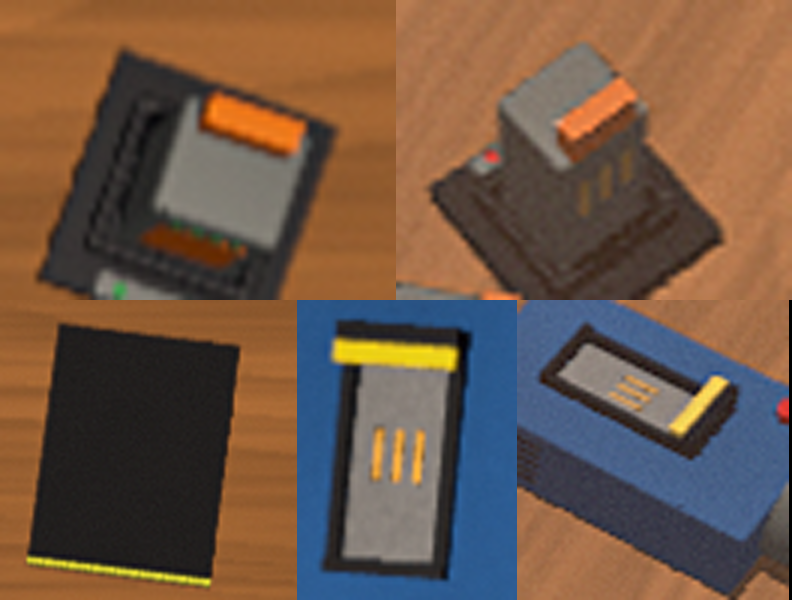

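```bash
cat > meas.py <<'E'
from h import *
from scipy.optimize import least_squares
t=load("top0"); s=load("scene0")
def fit(obs,x0,zoff=0):
    def r(p):
        M=R.from_euler('z',p[2])
        return np.concatenate([w2px(f,M.apply(np.array(L)/1000)+[p[0],p[1],0])-uv for f,L,uv in obs])
    q=least_squares(r,x0); print(np.round(q.x,4),np.round(r(q.x).reshape(-1,2),1).tolist()); return q.x
T=lambda ox,oy,X,Y,k,X0,Y0:np.array([ox+(X-X0+.5)/k-.5,oy+(Y-Y0+.5)/k-.5])
m=lambda X,Y:T(235,145,X,Y,3,0,300)
mat=fit([(t,(100,75,6),m(60,324)),(t,(100,-75,6),m(240,347)),(t,(-100,75,6),m(27,563)),(t,(-100,-75,6),m(210,585))],[.5,0,0])
b=lambda X,Y:T(113,178,X,Y,4,297,300)
c=lambda X,Y:T(380,130,X,Y,4,517,300)
bay=fit([(t,(-70.5,35.5,82),b(323,570)),(t,(-70.5,-35.5,82),b(447,579)),(t,(50.5,27.5,87),b(356,366)),(t,(50.5,-27.5,87),b(448,371)),
 (t,(-62.5,27.5,70),b(343,557)),(t,(-62.5,-27.5,70),b(437,564)),
 (s,(-70.5,35.5,82),c(586,324)),(s,(-70.5,-35.5,82),c(541,377))],[.5,.2,0])
p=lambda X,Y:T(370,165,X,Y,6,0,0); q=lambda X,Y:T(290,280,X,Y,6,396,0)
pk=fit([(t,(-23,25,112),p(155,207)),(t,(-23,-25,112),p(275,248)),(t,(23,18,132),p(207,91)),(t,(23,-18,132),p(309,126)),
 (s,(-23,25,112),q(583,42)),(s,(-23,-25,112),q(500,102)),(s,(23,-25,112),q(557,170))],[.5,-.2,0])
d=fit([(t,(50,47,12),p(122,48)),(t,(50,-47,12),p(338,127)),(t,(-50,47,12),p(38,282))],[.5,-.2,0])
for n,uv in dict(tin=(420,260),blank=(415,130),bowl=(362,112),jar=(235,105),tape=(341,286)).items(): print(n,px2w(t,*uv,.055)[:2].round(3))
E
python3 meas.py
```

```text
[ 0.5943  0.0147 -0.1195] [[-0.2, -0.6], [0.3, -0.7], [-0.0, 0.4], [-0.0, 0.8]]
[ 0.5382  0.3376 -0.0756] [[0.1, -0.5], [-0.6, -0.2], [-0.4, -1.5], [0.1, -0.8], [0.7, -0.2], [0.4, 0.0], [-1.5, -1.2], [-1.9, -2.1]]
[ 0.5918 -0.2832 -0.3079] [[-0.6, -0.5], [0.5, -0.5], [1.3, -0.9], [-0.3, -1.7], [-0.9, -1.9], [-1.9, -1.2], [-0.2, -0.4]]
[ 0.5896 -0.2821 -0.338 ] [[-0.2, 0.3], [0.0, 0.1], [0.2, -0.3]]
tin [ 0.44 -0.32]
blank [ 0.748 -0.309]
bowl [ 0.79  -0.183]
jar [0.806 0.119]
tape [ 0.378 -0.135]
```

```bash
cat >> h.py <<'E'
def toolR(yaw,pitch=0): # tool y along pack y, tool z down (pitched with pack: + = toe down)
    Y=R.from_euler('z',yaw)*R.from_euler('y',pitch)
    return Y*R.from_matrix(np.array([[-1,0,0],[0,1,0],[0,0,-1.]]).T)
def to(grasp,yaw,pitch=0):
    s=env.get_state(); R0=rot(s["orientation"]); T=toolR(yaw,pitch)
    tcp=np.array(grasp)+T.apply([0,0,.005])
    a,b=move(tcp,T,s["ee_pos"],R0); print("shift",np.round(a,4),"turn",np.round(b,4),"t",s["t"],"F",np.round(s["ft_force"],1),"gap",s["finger_gap"],"grasp now",np.round(np.array(s["ee_pos"])-R0.apply([0,0,.005]),4))
E
python3 -c "
from h import *
to([.591,-.283,.215],-.315)"
```

```text
shift [-3.2528 -3.2673  0.048 ] turn [-0.0005 -0.0001 -0.0034] t 0.1 F [-0.5 -0.2 -0.6] gap 0.09339549872522414 grasp now [0.1838 0.5443 0.2237]
```

>>> play_rows:
  series:
    - [[-0.27,-0.27,0],[0,0,0]]
    - [[-0.54,-0.54,0],[0,0,0]]
    - [[-0.81,-0.82,0],[0,0,0]]
    - [[-0.81,-0.82,0],[0,0,0]]
    - [[-0.81,-0.82,0],[0,0,0]]
    - [[-0.81,-0.82,0],[0,0,0]]
    - [[-0.81,-0.82,0],[0,0,0]]
    - [[-0.81,-0.82,0],[0,0,0]]
    - [[-0.81,-0.82,0],[0,0,0]]
    - [[-0.81,-0.82,0],[0,0,0]]
  grip: 0.2

```text
t: 1.35
ee_pos: [0.2849, 0.3378, 0.2194]
orientation: [-0.508, -3.1, 0.0]
ft_force: [-0.6, -0.4, -0.6]
finger_gap: 0.0752
finger_force: 0.0
```

>>> play_rows:
  series:
    - [[-0.2,-0.2,0],[0,0,0]]
    - [[-0.4,-0.4,0],[0,0,0]]
    - [[-0.6,-0.6,0],[0,0,0]]
    - [[-0.81,-0.82,0],[0,0,0]]
    - [[-0.81,-0.82,0],[0,0,0]]
    - [[-0.81,-0.82,0],[0,0,0]]
    - [[-0.81,-0.82,0],[0,0,0]]
    - [[-0.81,-0.82,0],[0,0,0]]
    - [[-0.81,-0.82,0],[0,0,0]]
    - [[-0.81,-0.82,0],[0,0,0]]

```text
t: 2.6
ee_pos: [0.3858, 0.1308, 0.2195]
orientation: [0.508, 3.1, 0.0]
ft_force: [0.5, 0.9, -0.2]
finger_gap: 0.075
finger_force: 0.0
```

>>> play_rows:
  series:
    - [[-0.2,-0.2,0],[0,0,0]]
    - [[-0.4,-0.4,0],[0,0,0]]
    - [[-0.6,-0.6,0],[0,0,0]]
    - [[-0.81,-0.82,0],[0,0,0]]
    - [[-0.81,-0.82,0],[0,0,0]]
    - [[-0.81,-0.82,0],[0,0,0]]
    - [[-0.81,-0.82,0],[0,0,0]]
    - [[-0.81,-0.82,0],[0,0,0]]
    - [[-0.81,-0.82,0],[0,0,0]]
    - [[-0.81,-0.82,0],[0,0,0]]

```text
t: 3.85
ee_pos: [0.487, -0.0765, 0.2196]
orientation: [0.508, 3.1, 0.0]
ft_force: [0.5, -0.3, 0.1]
finger_gap: 0.0754
finger_force: 0.0
```

>>> play_rows:
  series:
    - [[-0.2,-0.2,0],[0,0,0]]
    - [[-0.4,-0.4,0],[0,0,0]]
    - [[-0.6,-0.6,0],[0,0,0]]
    - [[-0.81,-0.81,0],[0,0,0]]
    - [[-0.81,-0.81,0],[0,0,0]]
    - [[-0.81,-0.81,0],[0,0,0]]
    - [[-0.81,-0.81,0],[0,0,0]]
    - [[-0.81,-0.81,0],[0,0,0]]
    - [[-0.81,-0.81,0],[0,0,0]]
    - [[-0.81,-0.81,0],[0,0,0]]

```text
t: 5.1
ee_pos: [0.5886, -0.2818, 0.2198]
orientation: [0.509, 3.1, -0.0]
ft_force: [0.0, 0.7, -0.1]
finger_gap: 0.0749
finger_force: 0.0
```

```bash
python3 -c "
from h import *
to([.591,-.283,.09],-.315)
f=grab('top','top1');g=grab('scene','scene1')
c=lambda im,x,y,w,h,k: cv2.resize(im[y:y+h,x:x+w],None,fx=k,fy=k,interpolation=cv2.INTER_CUBIC)
cv2.imwrite('pics/c2.png',np.hstack([c(f['image'],350,130,130,150,3),c(g['image'],250,200,130,150,3)]))"
```

```text
shift [-0.0129 -0.0017  0.6738] turn [-0.      0.0001 -0.0033] t 5.1 F [ 0.   0.7 -0.1] gap 0.07494651932447201 grasp now [ 0.5886 -0.2818  0.2248]
```

View pics/c2.png

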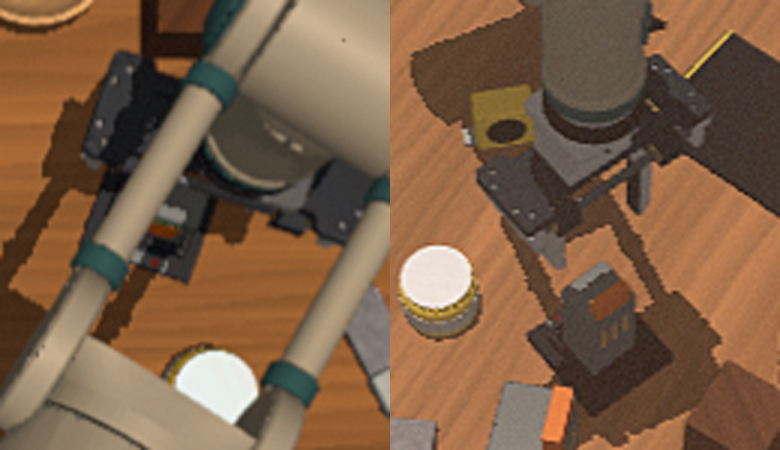

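The crop shows the gripper straddling the pack in line with its y faces (right half: fingers at (545,245) and (640,190), pack at (598,320)). Next I descend and grip.

>>> play_rows:
  series:
    - [[-0.013,0,0.1],[0,0,-0.003]]
    - [[-0.013,0,0.2],[0,0,-0.003]]
    - [[-0.013,0,0.3],[0,0,-0.003]]
    - [[-0.013,0,0.4],[0,0,-0.003]]
    - [[-0.013,0,0.5],[0,0,-0.003]]
    - [[-0.013,0,0.6],[0,0,-0.003]]
    - [[-0.013,0,0.674],[0,0,-0.003]]
    - [[-0.013,0,0.674],[0,0,-0.003]]
    - [[-0.013,0,0.674],[0,0,-0.003]]
    - [[-0.013,0,0.674],[0,0,-0.003]]

```text
t: 6.45
ee_pos: [0.5917, -0.2834, 0.0856]
orientation: [0.495, 3.101, -0.001]
ft_force: [-0.2, 0.7, 0.5]
finger_gap: 0.0752
finger_force: 0.0
```

>>> play_rows:
  series:
    - [[0,0,0],[0,0,0]]
    - [[0,0,0],[0,0,0]]
    - [[0,0,0],[0,0,0]]
    - [[0,0,0],[0,0,0]]
    - [[0,0,0],[0,0,0]]
    - [[0,0,0],[0,0,0]]
    - [[0,0,0],[0,0,0]]
    - [[0,0,0],[0,0,0]]
    - [[0,0,0],[0,0,0]]
    - [[0,0,0],[0,0,0]]
  grip: 1
  grip_force: 30

```text
t: 7.7
ee_pos: [0.5912, -0.2835, 0.0849]
orientation: [0.495, 3.102, -0.001]
ft_force: [-1.2, -2.3, 2.4]
finger_gap: 0.0498
finger_force: 30.0
```

```bash
python3 -c "
from h import *
to([.591,-.283,.17],-.315)"
```

```text
shift [ 0.0013  0.0018 -0.4007] turn [-0.0002  0.0002 -0.0004] t 7.7 F [-1.2 -2.3  2.4] gap 0.049818513285649166 grasp now [ 0.5912 -0.2835  0.0899]
```

>>> play_rows:
  series:
    - [[0,0,-0.05],[0,0,0]]
    - [[0,0,-0.1],[0,0,0]]
    - [[0,0,-0.2],[0,0,0]]
    - [[0,0,-0.3],[0,0,0]]
    - [[0,0,-0.4],[0,0,0]]
    - [[0,0,-0.4],[0,0,0]]
    - [[0,0,-0.4],[0,0,0]]
    - [[0,0,-0.4],[0,0,0]]
    - [[0,0,-0.4],[0,0,0]]
    - [[0,0,-0.4],[0,0,0]]

```text
t: 8.95
ee_pos: [0.591, -0.283, 0.1642]
orientation: [-0.495, -3.102, -0.001]
ft_force: [0.1, 0.2, -4.3]
finger_gap: 0.0499
finger_force: 30.0
```

```bash
python3 -c "
from h import *
e=np.array([.4955,.0265]); M=R.from_euler('z',-.1195)
g=M.apply([-.029,0,0])[:2]+e; print(g)
to([*g,.17],-.1195)"
```

```text
[0.46670682 0.02995726]
shift [ 1.0773  1.2936 -0.003 ] turn [ 0.0001 -0.0002 -0.0627] t 8.95 F [ 0.1  0.2 -4.3] gap 0.04987587117061737 grasp now [ 0.591  -0.283   0.1692]
```

>>> play_rows:
  series:
    - [[0.1,0.1,0],[0,0,-0.02]]
    - [[0.2,0.25,0],[0,0,-0.04]]
    - [[0.3,0.4,0],[0,0,-0.0627]]
    - [[0.4,0.55,0],[0,0,-0.0627]]
    - [[0.5,0.7,0],[0,0,-0.0627]]
    - [[0.7,0.8,0],[0,0,-0.0627]]
    - [[0.8,0.95,0],[0,0,-0.0627]]
    - [[0.8,0.95,0],[0,0,-0.0627]]
    - [[0.8,0.95,0],[0,0,-0.0627]]
    - [[0.8,0.95,0],[0,0,-0.0627]]

```text
t: 10.2
ee_pos: [0.4989, -0.0536, 0.1648]
orientation: [0.189, 3.135, -0.001]
ft_force: [-0.2, 0.3, -4.5]
finger_gap: 0.0501
finger_force: 30.0
```

```bash
python3 -c "
from h import *
to([.4667,.03,.17],-.1195)"
```

```text
shift [ 0.2097  0.3957 -0.0016] turn [-0.0001  0.0002 -0.0002] t 10.2 F [-0.2  0.3 -4.5] gap 0.05010291595782533 grasp now [ 0.4989 -0.0536  0.1698]
```

>>> play_rows:
  series:
    - [[0.1,0.2,0],[0,0,0]]
    - [[0.21,0.396,0],[0,0,0]]
    - [[0.21,0.396,0],[0,0,0]]
    - [[0.21,0.396,0.1],[0,0,0]]
    - [[0.21,0.396,0.2],[0,0,0]]
    - [[0.21,0.396,0.3],[0,0,0]]
    - [[0.21,0.396,0.35],[0,0,0]]
    - [[0.21,0.396,0.35],[0,0,0]]
    - [[0.21,0.396,0.35],[0,0,0]]
    - [[0.21,0.396,0.35],[0,0,0]]

```text
t: 11.45
ee_pos: [0.4666, 0.0308, 0.0954]
orientation: [0.187, 3.134, -0.0]
ft_force: [-0.2, 0.4, -3.1]
finger_gap: 0.0495
finger_force: 30.0
```

```bash
python3 -c "
from h import *
to([.4667,.03,.079],-.1195)
f=grab('top','top2');g=grab('scene','scene2')
def draw(f,base,yaw,heelz):
    im=f['image'].copy()
    M=R.from_euler('z',yaw)
    return [w2px(f,M.apply(np.array(p)/1000)+[*base,heelz]).round(1).tolist() for p in [(23,-25,0),(23,25,0),(-23,-25,0),(23,-25,100),(23,18,120),(23,-18,120)]]
print(draw(f,[.4667,.03],-.1195,.022)); print(draw(g,[.4667,.03],-.1195,.022))
c=lambda im,x,y,w,h,k: cv2.resize(im[y:y+h,x:x+w],None,fx=k,fy=k,interpolation=cv2.INTER_CUBIC)
cv2.imwrite('pics/c3.png',np.hstack([c(f['image'],225,180,100,140,4),c(g['image'],295,160,100,140,4)]))"
```

```text
shift [-0.0006 -0.0039  0.107 ] turn [0.     0.0006 0.    ] t 11.45 F [-0.2  0.4 -3.1] gap 0.049480321754031116 grasp now [0.4666 0.0308 0.1004]
[[283.5, 239.9], [263.0, 237.3], [281.1, 258.9], [280.7, 238.0], [260.5, 235.2], [276.8, 237.2]]
[[340.0, 224.0], [349.9, 214.0], [328.3, 216.4], [340.9, 203.7], [350.3, 190.5], [342.6, 197.9]]
```

View pics/c3.png

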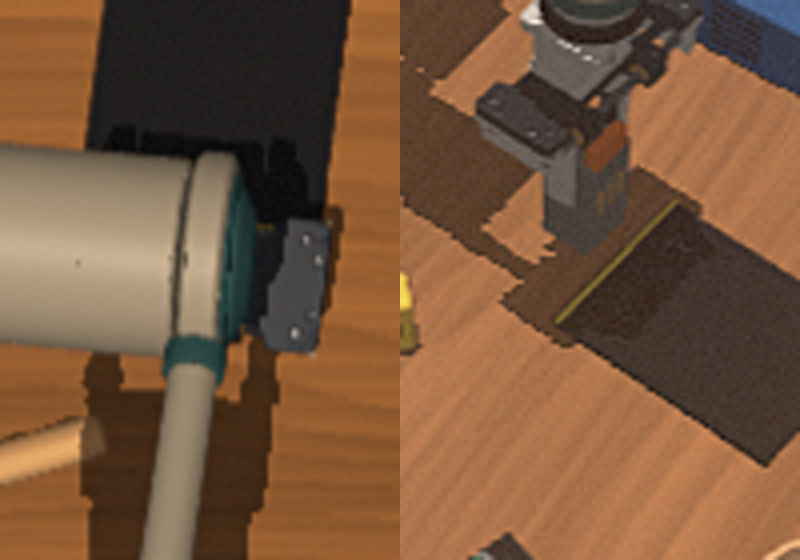

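```bash
python3 -c "
from h import *
g=load('scene2')
a=px2w(g,364.1,210.6,.006);b=px2w(g,334,239.8,.006);print(a,b,np.hypot(*(a-b)[:2]))
d=(a-b)[:2]/np.hypot(*(a-b)[:2]); n=np.array([d[1],-d[0]]);m=(a+b)[:2]/2
print('edge mid',m,'yaw',np.arctan2(n[1],n[0]))
for u,v in[(342.1,223.4),(351.4,213.5)]:
  p=px2w(g,u,v,.022);print(p,(p[:2]-m)@n,(p[:2]-m)@d)"
```

```text
[0.51768415 0.0984433  0.006     ] [ 0.49657975 -0.04776967  0.006     ] 0.14772822662263493
edge mid [0.50713195 0.02533681] yaw -0.14335010988280833
[0.49086478 0.00793792 0.022     ] -0.013614717484576721 -0.019544352592108964
[0.49538326 0.05607898 0.022     ] -0.016020000768427526 0.028748424463195414
```

Run:
```python
from h import *
t=load("top0");g=load("scene0")
M=R.from_euler('z',-.1195)
for L in[(-100,75),(-100,-75),(100,-75),(100,75)]:
    P=M.apply([L[0]/1e3,L[1]/1e3,.006])+[.5943,.0147,0]
    print(L,w2px(t,P).round(1),w2px(g,P).round(1))
# yellow/dark masks
for n,f,(x,y,w,h) in(("t",t,(235,145,90,105)),("s",g,(325,200,95,80))):
    im=f["image"][y:y+h,x:x+w].astype(int); B,G,Rr=im[...,0],im[...,1],im[...,2]
    yl=(G>B+60)&(G>Rr*.8); dk=(im.max(2)<70)
    m=((yl|dk)*255).astype(np.uint8); m=cv2.morphologyEx(m,cv2.MORPH_OPEN,np.ones((3,3)))
    c=max(cv2.findContours(m,0,1)[0],key=cv2.contourArea)
    ap=cv2.approxPolyDP(c,4,True)[:,0]+[x,y]; print(n,ap.tolist(),cv2.contourArea(c))
    ys,xs=np.nonzero(yl);print("yel",xs.min()+x,ys[xs.argmin()]+y,xs.max()+x,ys[xs.argmax()]+y)
```

```text
(-100, 75) [243.6 232.7] [360.8 208.2]
(-100, -75) [304.6 240.5] [331.1 238.3]
(100, -75) [315.  159.6] [384.6 274.3]
(100, 75) [254.4 152.1] [413.5 241.3]
t [[255, 153], [245, 229], [300, 239], [305, 236], [314, 161]] 4692.0
yel 244 230 304 238
s [[379, 222], [384, 232], [393, 232]] 43.5
yel 334 239 363 210
```

>>> play_rows:
  series:
    - [[-0.015,-0.004,0],[0,0,0]]
    - [[-0.03,-0.004,0],[0,0,0]]
    - [[-0.03,-0.004,0.03],[0,0,0]]
    - [[-0.03,-0.004,0.06],[0,0,0]]
    - [[-0.03,-0.004,0.08],[0,0,0]]
    - [[-0.03,-0.004,0.1],[0,0,0]]
    - [[-0.03,-0.004,0.112],[0,0,0]]
    - [[-0.03,-0.004,0.112],[0,0,0]]
    - [[-0.03,-0.004,0.112],[0,0,0]]
    - [[-0.03,-0.004,0.112],[0,0,0]]

```text
t: 12.8
ee_pos: [0.4716, 0.0294, 0.0728]
orientation: [-0.187, -3.136, 0.0]
ft_force: [-3.3, -0.3, 6.1]
finger_gap: 0.05
finger_force: 30.0
```

```bash
python3 -c "
from h import *
to([.4725,.03,.078],-.1195)
g=grab('scene','scene3')
c=lambda im,x,y,w,h,k: cv2.resize(im[y:y+h,x:x+w],None,fx=k,fy=k,interpolation=cv2.INTER_CUBIC)
cv2.imwrite('pics/c4.png',c(g['image'],310,180,80,70,8))"
```

```text
shift [-0.0042  0.0035 -0.0009] turn [-0.     -0.      0.0001] t 12.8 F [-3.3 -0.3  6.1] gap 0.050014572764555815 grasp now [0.4716 0.0294 0.0778]
```

View pics/c4.png

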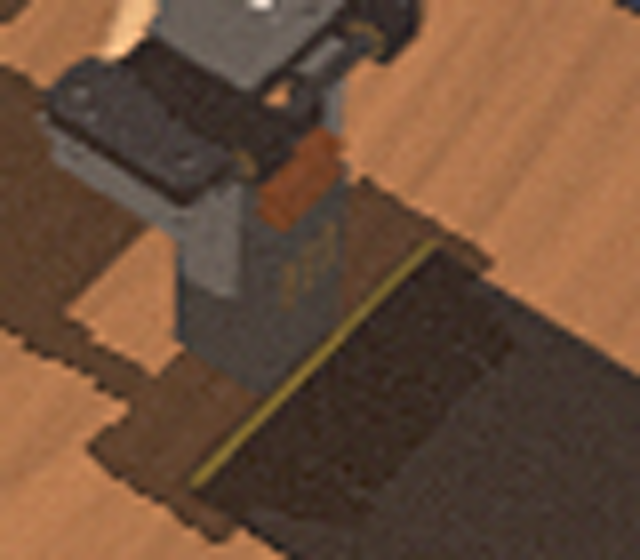

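The crop shows the pack upright with its lower contact edge at (265,395), next to the yellow line (200,480)-(430,245). Now I release it and lift clear.

>>> play_rows:
  series:
    - [[0,0,0],[0,0,0]]
    - [[0,0,0],[0,0,0]]
    - [[0,0,0],[0,0,0]]
    - [[0,0,0],[0,0,0]]
    - [[0,0,-0.1],[0,0,0]]
    - [[0,0,-0.2],[0,0,0]]
    - [[0,0,-0.3],[0,0,0]]
    - [[0,0,-0.4],[0,0,0]]
    - [[0,0,-0.5],[0,0,0]]
    - [[0,0,-0.5],[0,0,0]]
  grip: 0.2

```text
t: 14.1
ee_pos: [0.4729, 0.0294, 0.1734]
orientation: [0.187, 3.132, 0.0]
ft_force: [0.6, -0.4, -0.7]
finger_gap: 0.0751
finger_force: 0.0
```

```bash
python3 -c "
from h import *
M=R.from_euler('z',-.1195)
c=np.array([.4725,.03]); q=c+M.apply([-.075,0,0])[:2]; print(q)
to([*q,.18],-.1195)
g=grab('scene','scene4')
c=lambda im,x,y,w,h,k: cv2.resize(im[y:y+h,x:x+w],None,fx=k,fy=k,interpolation=cv2.INTER_CUBIC)
cv2.imwrite('pics/c5.png',c(g['image'],310,160,80,90,6))"
```

```text
[0.39803487 0.03894118]
shift [ 0.3773  0.003  -0.0091] turn [0.0001 0.0011 0.    ] t 14.1 F [ 0.6 -0.4 -0.7] gap 0.0751036470331176 grasp now [0.4729 0.0294 0.1784]
```

View pics/c5.png

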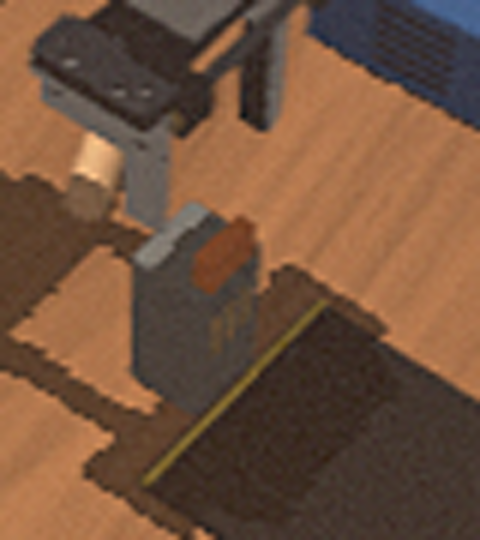

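>>> play_rows:
  series:
    - [[0.15,0,0],[0,0,0]]
    - [[0.3,0,0],[0,0,0]]
    - [[0.377,0,0],[0,0,0]]
    - [[0.377,0,0.1],[0,0,0]]
    - [[0.377,0,0.25],[0,0,0]]
    - [[0.377,0,0.395],[0,0,0]]
    - [[0.377,0,0.395],[0,0,0]]
    - [[0.377,0,0.395],[0,0,0]]
    - [[0.377,0,0.395],[0,0,0]]
    - [[0.377,0,0.395],[0,0,0]]
  grip: 1

```text
t: 15.4
ee_pos: [0.3976, 0.0384, 0.0941]
orientation: [0.187, 3.134, 0.0]
ft_force: [-0.2, -0.1, 0.7]
finger_gap: 0.0003
finger_force: 0.0
```

>>> play_rows:
  series:
    - [[-0.1,0,0],[0,0,0]]
    - [[-0.18,0,0],[0,0,0]]
    - [[-0.22,0,0],[0,0,0]]
    - [[-0.27,0,0],[0,0,0]]
    - [[-0.32,0,0],[0,0,0]]
    - [[-0.37,0,0],[0,0,0]]
    - [[-0.42,0,0],[0,0,0]]
    - [[-0.47,0,0],[0,0,0]]
    - [[-0.52,0,0],[0,0,0]]
    - [[-0.54,0,0],[0,0,0]]

```text
t: 16.65
ee_pos: [0.505, 0.0254, 0.0932]
orientation: [0.188, 3.136, 0.0]
ft_force: [1.1, -0.5, 0.0]
finger_gap: 0.0003
finger_force: 0.0
```

>>> play_rows:
  series:
    - [[0,0,0],[0,0,0]]
    - [[0.1,0,-0.1],[0,0,0]]
    - [[0.2,0,-0.2],[0,0,0]]
    - [[0.3,0,-0.3],[0,0,0]]
    - [[0.4,0,-0.4],[0,0,0]]
    - [[0.4,0,-0.5],[0,0,0]]
    - [[0.4,0,-0.5],[0,0,0]]
    - [[0.4,0,-0.5],[0,0,0]]
    - [[0.4,0,-0.5],[0,0,0]]
    - [[0.4,0,-0.5],[0,0,0]]
  grip: 0.2

```text
t: 17.9
ee_pos: [0.4244, 0.0351, 0.1925]
orientation: [-0.187, -3.134, -0.0]
ft_force: [0.3, 0.2, -0.2]
finger_gap: 0.0752
finger_force: 0.0
```

```bash
python3 -c "
from h import *
to([.55,.02,.18],-.1195)
f=grab('top','top5');g=grab('scene','scene5')
c=lambda im,x,y,w,h,k: cv2.resize(im[y:y+h,x:x+w],None,fx=k,fy=k,interpolation=cv2.INTER_CUBIC)
cv2.imwrite('pics/c6.png',np.hstack([c(f['image'],235,150,80,110,5),c(g['image'],320,180,80,110,5)]))"
```

```text
shift [-6.327e-01 -1.000e-04  8.660e-02] turn [ 0.     -0.0005  0.    ] t 17.9 F [ 0.3  0.2 -0.2] gap 0.07518697807263956 grasp now [0.4244 0.0351 0.1975]
```

View pics/c6.png

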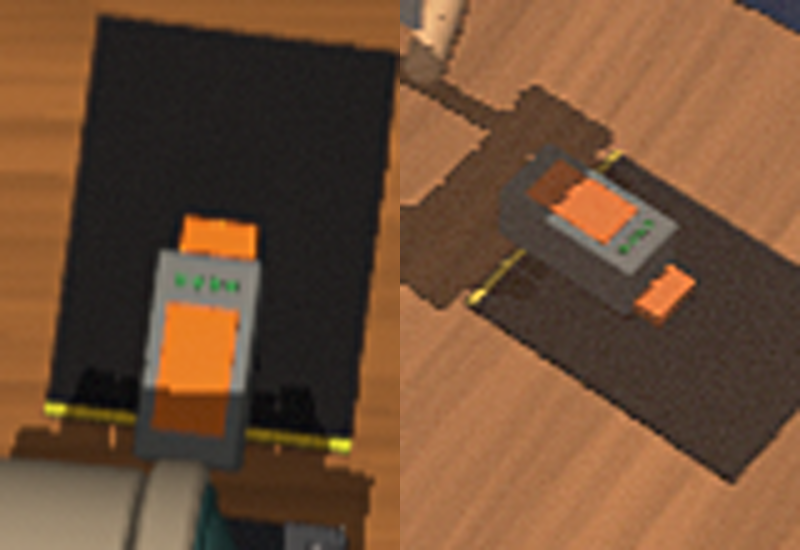

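The pack lies on the mat on its contact side, label up and toe towards +x. Its block top has corners (165,250),(261,262),(240,468),(135,455) in the left crop, and the toe tip is at (183,214)-(258,224).

```bash
cat > m2.py <<'E'
from h import *
from scipy.optimize import least_squares
def fit(f,obs,x0):
    def r(p):
        M=R.from_euler('z',p[2]); return np.concatenate([w2px(f,M.apply(np.array(L)/1000)+[p[0],p[1],0])-uv for L,uv in obs])
    q=least_squares(r,x0); print(np.round(q.x,4),np.round(r(q.x).reshape(-1,2),1).tolist()); return q.x
f=load("top5");g=load("scene5")
t=lambda X,Y:np.array([235+(X+.5)/5-.5,150+(Y+.5)/5-.5]); s=lambda X,Y:np.array([320+(X-400+.5)/5-.5,180+(Y+.5)/5-.5])
p=fit(f,[((100,25,52),t(160,250)),((100,-25,52),t(261,263)),((0,-25,52),t(240,470)),((0,25,52),t(135,456)),((120,18,18),t(184,214)),((120,-18,18),t(258,224))],[.48,.03,0])
q=fit(g,[((100,25,52),s(678,226)),((100,-25,52),s(628,276)),((0,-25,52),s(500,197)),((0,25,52),s(548,145))],[.48,.03,0])
E
python3 m2.py; python3 -c "
from h import *
M=R.from_euler('z',-.12)
to(M.apply([.051,0,0])+[.4773,.03,.038],-.12)"
```

```text
[ 0.4791  0.0277 -0.1045] [[-0.3, -0.5], [0.5, -0.7], [-0.1, 0.0], [-0.2, 0.5], [0.1, 0.5], [0.0, 0.2]]
[ 0.4866  0.0242 -0.111 ] [[0.4, 0.1], [0.5, 0.7], [-0.7, -0.6], [-0.2, -0.3]]
shift [-0.5208  0.006   0.7982] turn [ 0.     -0.0003  0.0002] t 18.0 F [-0.6 -0.2 -0.4] gap 0.07518879079494616 grasp now [0.4245 0.0351 0.1978]
```

```bash
python3 -c "
from h import *
to([.5327,.0206,.038],-.107)"
```

```text
shift [-0.5464 -0.0075  0.7982] turn [ 0.     -0.0003 -0.004 ] t 18.0 F [-0.6 -0.2 -0.4] gap 0.07518879079494616 grasp now [0.4245 0.0351 0.1978]
```

>>> play_rows:
  series:
    - [[-0.2,-0.003,0],[0,0,-0.004]]
    - [[-0.4,-0.005,0],[0,0,-0.004]]
    - [[-0.546,-0.007,0],[0,0,-0.004]]
    - [[-0.546,-0.007,0.15],[0,0,-0.004]]
    - [[-0.546,-0.007,0.3],[0,0,-0.004]]
    - [[-0.546,-0.007,0.45],[0,0,-0.004]]
    - [[-0.546,-0.007,0.6],[0,0,-0.004]]
    - [[-0.546,-0.007,0.7],[0,0,-0.004]]
    - [[-0.546,-0.007,0.798],[0,0,-0.004]]
    - [[-0.546,-0.007,0.798],[0,0,-0.004]]

```text
t: 19.25
ee_pos: [0.5316, 0.0208, 0.0321]
orientation: [-0.168, -3.133, -0.0]
ft_force: [0.3, -0.3, -0.2]
finger_gap: 0.0754
finger_force: 0.0
```

>>> play_rows:
  series:
    - [[0,0,0],[0,0,0]]
    - [[0,0,0],[0,0,0]]
    - [[0,0,0],[0,0,0]]
    - [[0,0,0],[0,0,0]]
    - [[0,0,0],[0,0,0]]
    - [[0,0,0],[0,0,0]]
    - [[0,0,-0.05],[0,0,0]]
    - [[0,0,-0.1],[0,0,0]]
    - [[0,0,-0.3],[0,0,0]]
    - [[0,0,-0.5],[0,0,0]]
  grip: 1
  grip_force: 40

```text
t: 20.5
ee_pos: [0.5323, 0.0205, 0.1344]
orientation: [-0.168, -3.135, 0.0]
ft_force: [0.3, -0.5, -4.1]
finger_gap: 0.0497
finger_force: 40.0
```

```bash
python3 -c "
from h import *
B=np.array([.5382,.3376]);y=-.0756
M=R.from_euler('z',y)
to(M.apply([-.05,0,0])+[*B,.2],y)
g=grab('scene','scene6');f=grab('top','top6')
cv2.imwrite('pics/c7.png',cv2.resize(g['image'][100:240,290:450],None,fx=5,fy=5,interpolation=2)[:600])"
```

```text
shift [ 0.3898  1.5716 -0.303 ] turn [-0.0001 -0.0005 -0.0099] t 20.5 F [ 0.3 -0.5 -4.1] gap 0.04969457679904493 grasp now [0.5323 0.0205 0.1394]
```

>>> play_rows:
  series:
    - [[0.05,0.1,-0.15],[0,0,-0.003]]
    - [[0.1,0.25,-0.3],[0,0,-0.006]]
    - [[0.15,0.4,-0.3],[0,0,-0.01]]
    - [[0.2,0.6,-0.3],[0,0,-0.01]]
    - [[0.3,0.8,-0.3],[0,0,-0.01]]
    - [[0.39,1,-0.3],[0,0,-0.01]]
    - [[0.39,1,-0.3],[0,0,-0.01]]
    - [[0.39,1,-0.3],[0,0,-0.01]]
    - [[0.39,1,-0.3],[0,0,-0.01]]
    - [[0.39,1,-0.3],[0,0,-0.01]]

```text
t: 21.85
ee_pos: [0.477, 0.2269, 0.1935]
orientation: [-0.121, -3.139, 0.0]
ft_force: [-0.1, 0.5, -4.6]
finger_gap: 0.0496
finger_force: 40.0
```

```bash
cat >> h.py <<'E'
BAY=np.array([.5382,.3376,.07]);BY=-.0756
def bayto(xt,zt,deg,yt=0,along=.069,up=.032):
    P=R.from_euler('z',BY)*R.from_euler('y',np.radians(deg))
    g=BAY+R.from_euler('z',BY).apply([xt,yt,zt])+P.apply([-along,0,up])
    to(g,BY,np.radians(deg))
E
python3 -c "
from h import *
bayto(.03,.035,15)"
```

```text
shift [-0.1142  0.5751  0.2225] turn [-0.      0.0833 -0.0004] t 21.85 F [-0.1  0.5 -4.6] gap 0.0495545609757428 grasp now [0.477  0.2269 0.1985]
```

>>> play_rows:
  series:
    - [[0,0.15,0],[0,0.02,0]]
    - [[0,0.3,0],[0,0.04,0]]
    - [[0,0.45,0],[0,0.06,0]]
    - [[-0.05,0.575,0],[0,0.083,0]]
    - [[-0.114,0.575,0.05],[0,0.083,0]]
    - [[-0.114,0.575,0.1],[0,0.083,0]]
    - [[-0.114,0.575,0.16],[0,0.083,0]]
    - [[-0.114,0.575,0.22],[0,0.083,0]]
    - [[-0.114,0.575,0.22],[0,0.083,0]]
    - [[-0.114,0.575,0.22],[0,0.083,0]]

```text
t: 23.1
ee_pos: [0.508, 0.3408, 0.1501]
orientation: [-0.109, -2.879, -0.015]
ft_force: [-0.6, 0.6, -4.3]
finger_gap: 0.05
finger_force: 40.0
```

```bash
python3 -c "
from h import *
bayto(.03,.035,15)
g=grab('scene','scene7');f=grab('top','top7')
c=lambda im,x,y,w,h,k: cv2.resize(im[y:y+h,x:x+w],None,fx=k,fy=k,interpolation=2)
cv2.imwrite('pics/c7.png',np.hstack([c(g['image'],365,110,80,110,5),c(f['image'],100,150,80,110,5)]))"
```

```text
shift [-0.0048 -0.0047  0.0049] turn [0.0001 0.0005 0.0001] t 23.1 F [-0.6  0.6 -4.3] gap 0.05000404783661927 grasp now [0.5093 0.3407 0.155 ]
```

View pics/c7.png

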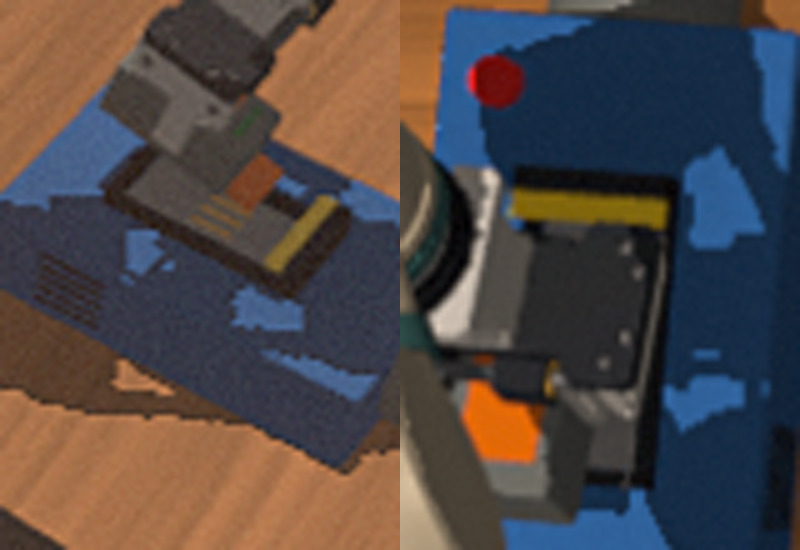

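Run:
```python
from h import *
g=load("scene7");f=load("top7");s=env.get_state()
T=rot(s["orientation"]);G=np.array(s["ee_pos"])-T.apply([0,0,.005])
P=T*R.from_matrix(np.array([[-1,0,0],[0,1,0],[0,0,-1.]]))  # lying-pack frame: x toe, y, z up
pk={"tip-y":(120,-18,0),"tip+y":(120,18,0),"tipTop-y":(120,-18,12),"tipTop+y":(120,18,12),"blk-yTop":(100,-25,46),"blk+yTop":(100,25,46),"heelTop-y":(0,-25,46),"heelBot-y":(0,-25,0)}
M=R.from_euler('z',BY)
by={"lipTop-y":(50.5,-35.5,23),"lipTop+y":(50.5,35.5,23),"sillOut-y":(-70.5,-35.5,12),"sillOut+y":(-70.5,35.5,12),"lipback-y":(62.5,-35.5,23),"floor+y":(-62.5,27.5,0),"floor-y":(-62.5,-27.5,0)}
for d,fn in((pk,lambda v:G+P.apply((np.array(v)-[51,0,32])/1e3)),(by,lambda v:BAY+M.apply(np.array(v)/1e3))):
    for k,v in d.items():
        a=w2px(g,fn(v));b=w2px(f,fn(v)); print(k,"scene crop",((a-[365,110])*5+2).round(),"top crop",((b-[100,150])*5+[402,2]).round())
```

```text
tip-y scene crop [248. 210.] top crop [613. 263.]
tip+y scene crop [277. 177.] top crop [535. 257.]
tipTop-y scene crop [255. 199.] top crop [605. 253.]
tipTop+y scene crop [284. 166.] top crop [527. 247.]
blk-yTop scene crop [243. 155.] top crop [590. 269.]
blk+yTop scene crop [284. 109.] top crop [477. 260.]
heelTop-y scene crop [116.  59.] top crop [548. 489.]
heelBot-y scene crop [ 93. 103.] top crop [581. 518.]
lipTop-y scene crop [258. 256.] top crop [667. 224.]
lipTop+y scene crop [314. 192.] top crop [515. 212.]
sillOut-y scene crop [ 95. 186.] top crop [649. 488.]
sillOut+y scene crop [154. 124.] top crop [498. 475.]
lipback-y scene crop [274. 265.] top crop [670. 198.]
floor+y scene crop [155. 149.] top crop [526. 460.]
floor-y scene crop [111. 197.] top crop [642. 470.]
```

Run:
```python
from h import *
f=load("top0");im=f["image"].astype(int)
# housing side edges and bay wall edges: per row subpixel transitions
bl=im[...,0]-im[...,2]
L=[];Rr=[];W=[]
for r in range(165,262,4):
    row=bl[r]; xs=np.nonzero(row[90:195]>20)[0]+90
    L.append(px2w(f,xs[0]-.5,r,.07)[:2]);Rr.append(px2w(f,xs[-1]+.5,r,.07)[:2])
for n,a in(("L",L),("R",Rr)):
    a=np.array(a);k=np.polyfit(a[:,0],a[:,1],1);print(n,"yaw",np.arctan(k[0]).round(4),"y at .538",np.polyval(k,.538).round(4))
# bay: bay interior grey vs black walls
D=[]
for r in range(200,236,3):
    row=im[r,118:162]; g=row.sum(1); b=row[:,0]-row[:,2]
    wall=np.nonzero(b<25)[0]+118; light=np.nonzero((g>300)&(b<25))[0]+118
    o=[px2w(f,wall[0]-.5,r,.078),px2w(f,wall[-1]+.5,r,.078),px2w(f,light[0]-.5,r,.07),px2w(f,light[-1]+.5,r,.07)]
    D.append([[*p[:2]] for p in o])
D=np.array(D)
for i,n in enumerate(["outL","outR","flL","flR"]):
    k=np.polyfit(D[:,i,0],D[:,i,1],1);print(n,np.arctan(k[0]).round(4),np.polyval(k,.538).round(4))
```

```text
L yaw -0.0689 y at .538 0.4233
R yaw -0.0995 y at .538 0.2416
outL -0.0727 0.3743
outR -0.0645 0.3037
flL -0.0683 0.3674
flR -0.0665 0.3153
```

```bash
sed -i 's/^BAY=.*/BAY=np.array([.5382,.3388,.07]);BY=-.068/; s/up=.032/up=.031/' h.py; python3 -c "
from h import *
bayto(.042,.004,15)"
```

```text
shift [-0.1009 -0.0005  0.1459] turn [ 0.0008  0.0007 -0.0022] t 23.2 F [-0.5  0.6 -4.5] gap 0.04982975262615665 grasp now [0.5096 0.3409 0.1552]
```

>>> play_rows:
  series:
    - [[-0.012,0,0.018],[0.001,0.001,-0.002]]
    - [[-0.025,0,0.036],[0.001,0.001,-0.002]]
    - [[-0.037,0,0.054],[0.001,0.001,-0.002]]
    - [[-0.05,0,0.072],[0.001,0.001,-0.002]]
    - [[-0.062,0,0.09],[0.001,0.001,-0.002]]
    - [[-0.075,0,0.108],[0.001,0.001,-0.002]]
    - [[-0.088,0,0.126],[0.001,0.001,-0.002]]
    - [[-0.101,0,0.146],[0.001,0.001,-0.002]]
    - [[-0.101,0,0.146],[0.001,0.001,-0.002]]
    - [[-0.101,0,0.146],[0.001,0.001,-0.002]]

```text
t: 24.45
ee_pos: [0.5201, 0.3399, 0.1163]
orientation: [-0.099, -2.876, -0.011]
ft_force: [0.1, 0.8, -4.5]
finger_gap: 0.05
finger_force: 40.0
```

```bash
python3 -c "
from h import *
bayto(.042,.001,15); bayto(.057,.0015,15)"
```

```text
shift [-0.0042  0.0004  0.0112] turn [-0.0003 -0.0007 -0.0003] t 24.45 F [ 0.1  0.8 -4.5] gap 0.04997932931377155 grasp now [0.5214 0.3399 0.1212]
shift [-0.0759  0.0005 -0.0108] turn [-0.0003 -0.0007 -0.0003] t 24.45 F [ 0.1  0.8 -4.5] gap 0.04997932931377155 grasp now [0.5214 0.3399 0.1212]
```

>>> play_rows:
  series:
    - [[-0.0013,0,0.005],[0,0,0]]
    - [[-0.0026,0,0.01],[0,0,0]]
    - [[-0.004,0,0.015],[0,0,0]]
    - [[-0.0052,0,0.0193],[0,0,0]]
    - [[-0.0052,0,0.0193],[0,0,0]]
    - [[-0.0052,0,0.0193],[0,0,0]]
    - [[-0.0052,0,0.0193],[0,0,0]]
    - [[-0.0052,0,0.0193],[0,0,0]]
    - [[-0.0052,0,0.0193],[0,0,0]]
    - [[-0.0052,0,0.0193],[0,0,0]]

```text
t: 25.7
ee_pos: [0.5198, 0.34, 0.1143]
orientation: [-0.098, -2.877, -0.012]
ft_force: [-2.7, -1.2, 6.2]
finger_gap: 0.0498
finger_force: 40.0
```

```bash
python3 -c "
from h import *
bayto(.042,.001,15); bayto(.059,.001,15)"
```

```text
shift [-0.0028  0.0005  0.0008] turn [-0.0002 -0.0005 -0.0002] t 25.7 F [-2.7 -1.2  6.2] gap 0.04978441613981258 grasp now [0.5211 0.3399 0.1191]
shift [-0.0848  0.0005 -0.0213] turn [-0.0002 -0.0005 -0.0002] t 25.7 F [-2.7 -1.2  6.2] gap 0.04978441613981258 grasp now [0.5211 0.3399 0.1191]
```

>>> play_rows:
  series:
    - [[0.0035,0,-0.013],[0,0,0]]
    - [[-0.01,0,-0.0165],[0,0,0]]
    - [[-0.022,0,-0.02],[0,0,0]]
    - [[-0.034,0,-0.023],[0,0,0]]
    - [[-0.046,0,-0.026],[0,0,0]]
    - [[-0.058,0,-0.0295],[0,0,0]]
    - [[-0.068,0,-0.032],[0,0,0]]
    - [[-0.0785,0,-0.035],[0,0,0]]
    - [[-0.0785,0,-0.035],[0,0,0]]
    - [[-0.0785,0,-0.035],[0,0,0]]

```text
t: 26.95
ee_pos: [0.5372, 0.3387, 0.1148]
orientation: [-0.099, -2.876, -0.011]
ft_force: [0.4, 0.5, -3.9]
finger_gap: 0.0496
finger_force: 40.0
```

```bash
python3 -c "
from h import *
bayto(.059,.0015,15); bayto(.061,.0015,15)"
```

```text
shift [-0.0006  0.0009  0.0013] turn [-0.0004 -0.0006 -0.0003] t 26.95 F [ 0.4  0.5 -3.9] gap 0.049574192803410674 grasp now [0.5385 0.3386 0.1196]
shift [-0.0103  0.0009 -0.0013] turn [-0.0004 -0.0006 -0.0003] t 26.95 F [ 0.4  0.5 -3.9] gap 0.049574192803410674 grasp now [0.5385 0.3386 0.1196]
```

>>> play_rows:
  series:
    - [[-0.003,0,-0.001],[0,0,0]]
    - [[-0.006,0,-0.002],[0,0,0]]
    - [[-0.009,0,-0.0025],[0,0,0]]
    - [[-0.012,0,-0.003],[0,0,0]]
    - [[-0.0145,0,-0.004],[0,0,0]]
    - [[-0.0145,0,-0.004],[0,0,0]]
    - [[-0.0145,0,-0.004],[0,0,0]]
    - [[-0.0145,0,-0.004],[0,0,0]]
    - [[-0.0145,0,-0.004],[0,0,0]]
    - [[-0.0145,0,-0.004],[0,0,0]]

```text
t: 28.2
ee_pos: [0.54, 0.3385, 0.115]
orientation: [-0.099, -2.876, -0.011]
ft_force: [-0.6, 0.2, -3.9]
finger_gap: 0.05
finger_force: 40.0
```

>>> play_rows:
  series:
    - [[-0.003,0,-0.001],[0,0,0]]
    - [[-0.006,0,-0.002],[0,0,0]]
    - [[-0.009,0,-0.0025],[0,0,0]]
    - [[-0.012,0,-0.003],[0,0,0]]
    - [[-0.0145,0,-0.004],[0,0,0]]
    - [[-0.0145,0,-0.004],[0,0,0]]
    - [[-0.0145,0,-0.004],[0,0,0]]
    - [[-0.0145,0,-0.004],[0,0,0]]
    - [[-0.0145,0,-0.004],[0,0,0]]
    - [[-0.0145,0,-0.004],[0,0,0]]

```text
t: 29.45
ee_pos: [0.5412, 0.3384, 0.1152]
orientation: [-0.098, -2.872, -0.011]
ft_force: [-5.9, 0.5, -1.0]
finger_gap: 0.0493
finger_force: 40.0
```

```bash
sed -i 's/^BAY=.*/BAY=np.array([.5382,.3388,.07])+R.from_euler("z",-.068).apply([.0032,0,0]);BY=-.068/' h.py; python3 -c "
from h import *
bayto(.059,.0018,15);bayto(.0588,.0018,8)"
```

```text
shift [0.003  0.0008 0.0029] turn [-0.0005 -0.0019 -0.0002] t 29.45 F [-5.9  0.5 -1. ] gap 0.049268797811353925 grasp now [0.5425 0.3384 0.12  ]
shift [0.017  0.0008 0.0463] turn [-0.0005 -0.0407 -0.0002] t 29.45 F [-5.9  0.5 -1. ] gap 0.049268797811353925 grasp now [0.5425 0.3384 0.12  ]
```

>>> play_rows:
  series:
    - [[0.008,0,0.0],[0,0,0]]
    - [[0.011,0,0.009],[0,-0.008,0]]
    - [[0.014,0,0.018],[0,-0.0155,0]]
    - [[0.017,0,0.028],[0,-0.023,0]]
    - [[0.02,0,0.037],[0,-0.031,0]]
    - [[0.023,0,0.046],[0,-0.039,0]]
    - [[0.023,0,0.046],[0,-0.039,0]]
    - [[0.023,0,0.046],[0,-0.039,0]]
    - [[0.023,0,0.046],[0,-0.039,0]]
    - [[0.023,0,0.046],[0,-0.039,0]]

```text
t: 30.7
ee_pos: [0.5368, 0.3388, 0.1074]
orientation: [-0.103, -2.999, -0.006]
ft_force: [0.3, -0.3, -2.8]
finger_gap: 0.0494
finger_force: 40.0
```

```bash
python3 -c "
from h import *
bayto(.0588,.0018,8);print(env.get_state()['wrist_torque'])"
```

```text
shift [0.0065 0.0003 0.0019] turn [-0.0003 -0.0003 -0.0003] t 30.7 F [ 0.3 -0.3 -2.8] gap 0.04942205141726004 grasp now [0.5375 0.3388 0.1123]
[-0.01670996 -0.23380638 -0.0070782 ]
```

>>> play_rows:
  series:
    - [[0.006,0,0],[0,0,0]]
    - [[0.006,0.005,0],[0,0,0]]
    - [[0.006,0.01,0],[0,0,0]]
    - [[0.006,0.015,0],[0,0,0]]
    - [[0.006,0.02,0],[0,0,0]]
    - [[0.006,0.02,0],[0,0,0]]
    - [[0.006,0.02,0],[0,0,0]]
    - [[0.006,0.02,0],[0,0,0]]
    - [[0.006,0.02,0],[0,0,0]]
    - [[0.006,0.02,0],[0,0,0]]

```text
t: 31.95
ee_pos: [0.5352, 0.3419, 0.1074]
orientation: [-0.103, -2.998, -0.003]
ft_force: [-0.7, -5.5, -2.1]
finger_gap: 0.0496
finger_force: 40.0
```

>>> play_rows:
  series:
    - [[0,-0.01,0],[0,0,0]]
    - [[0,-0.02,0],[0,0,0]]
    - [[0,-0.025,0],[0,0,0]]
    - [[0,-0.03,0],[0,0,0]]
    - [[0,-0.035,0],[0,0,0]]
    - [[0,-0.04,0],[0,0,0]]
    - [[0,-0.04,0],[0,0,0]]
    - [[0,-0.04,0],[0,0,0]]
    - [[0,-0.04,0],[0,0,0]]
    - [[0,-0.04,0],[0,0,0]]

```text
t: 33.2
ee_pos: [0.5349, 0.3365, 0.1075]
orientation: [-0.103, -2.999, -0.01]
ft_force: [0.1, 5.0, -4.7]
finger_gap: 0.05
finger_force: 40.0
```

>>> play_rows:
  series:
    - [[0,0.01,0],[0,0,0]]
    - [[0,0.02,0],[0,0,0]]
    - [[0,0.02,0],[0,0,0]]
    - [[0,0.02,0],[0,0,0]]
    - [[0,0.02,0],[0,0,0]]
    - [[0,0.02,0],[0,0,0]]
    - [[0,0.02,0],[0,0,0]]
    - [[0,0.02,0],[0,0,0]]
    - [[0,0.02,0],[0,0,0]]
    - [[0,0.02,0],[0,0,0]]

```text
t: 34.45
ee_pos: [0.535, 0.3389, 0.1075]
orientation: [-0.103, -2.999, -0.005]
ft_force: [-0.3, 0.1, -3.5]
finger_gap: 0.0498
finger_force: 40.0
```

```bash
python3 -c "
from h import *
bayto(.0588,.0018,8);bayto(.0592,.0015,4);bayto(.0595,.0015,1);"
```

```text
shift [-0.0027  0.0006  0.0011] turn [-0.0004 -0.0006 -0.0002] t 34.45 F [-0.3  0.1 -3.5] gap 0.04975616502863071 grasp now [0.5357 0.3389 0.1124]
shift [0.0033 0.0006 0.0267] turn [-0.0004 -0.0228 -0.0002] t 34.45 F [-0.3  0.1 -3.5] gap 0.04975616502863071 grasp now [0.5357 0.3389 0.1124]
shift [0.0069 0.0007 0.0452] turn [-0.0004 -0.0394 -0.0002] t 34.45 F [-0.3  0.1 -3.5] gap 0.04975616502863071 grasp now [0.5357 0.3389 0.1124]
```

>>> play_rows:
  series:
    - [[0.001,0,0.006],[0,-0.006,0]]
    - [[0.002,0,0.013],[0,-0.011,0]]
    - [[0.003,0,0.02],[0,-0.017,0]]
    - [[0.0033,0,0.027],[0,-0.023,0]]
    - [[0.0045,0,0.033],[0,-0.028,0]]
    - [[0.0055,0,0.039],[0,-0.034,0]]
    - [[0.007,0,0.045],[0,-0.0395,0]]
    - [[0.007,0,0.045],[0,-0.0395,0]]
    - [[0.007,0,0.045],[0,-0.0395,0]]
    - [[0.007,0,0.045],[0,-0.0395,0]]

```text
t: 35.7
ee_pos: [0.5321, 0.3393, 0.0992]
orientation: [-0.107, -3.122, 0.0]
ft_force: [-5.0, -0.3, 6.0]
finger_gap: 0.0498
finger_force: 40.0
```

```bash
python3 -c "
from h import *
bayto(.0595,.0010,0)
print(env.get_state()['wrist_torque'])"
```

```text
shift [ 0.0006 -0.0002  0.011 ] turn [-0.0003 -0.0057 -0.0002] t 35.7 F [-5.  -0.3  6. ] gap 0.0497793826180562 grasp now [0.5322 0.3393 0.1042]
[-0.05102756  0.58297729 -0.00232661]
```

>>> play_rows:
  series:
    - [[0.004,0,0.003],[0,-0.003,0]]
    - [[0.004,0,0.005],[0,-0.005,0]]
    - [[0.004,0,0.005],[0,-0.005,0]]
    - [[0.004,0,0.005],[0,-0.005,0]]
    - [[0.004,0,0.005],[0,-0.005,0]]
    - [[0.004,0,0.005],[0,-0.005,0]]
    - [[0.004,0,0.005],[0,-0.005,0]]
    - [[0.004,0,0.005],[0,-0.005,0]]
    - [[0.004,0,0.005],[0,-0.005,0]]
    - [[0.004,0,0.005],[0,-0.005,0]]

```text
t: 36.95
ee_pos: [0.5321, 0.3393, 0.0985]
orientation: [-0.108, -3.139, 0.001]
ft_force: [-3.0, -0.3, 6.6]
finger_gap: 0.0497
finger_force: 40.0
```

>>> play_rows:
  series:
    - [[0,0,0],[0,0,0]]
    - [[0,0,0],[0,0,0]]
    - [[0,0,0],[0,0,0]]
    - [[0,0,0],[0,0,0]]
    - [[0,0,0],[0,0,0]]
    - [[0,0,0],[0,0,0]]
    - [[0,0,-0.1],[0,0,0]]
    - [[0,0,-0.3],[0,0,0]]
    - [[0,0,-0.5],[0,0,0]]
    - [[0,0,-0.7],[0,0,0]]
  grip: 0.2

```text
t: 38.2
ee_pos: [0.5317, 0.3392, 0.2391]
orientation: [-0.108, -3.138, 0.002]
ft_force: [0.3, 0.6, -0.3]
finger_gap: 0.075
finger_force: 0.0
```

>>> play_rows:
  series:
    - [[0.2,-0.2,0],[0,0,0]]
    - [[0.4,-0.4,0],[0,0,0]]
    - [[0.6,-0.6,0],[0,0,0]]
    - [[0.8,-0.7,0],[0,0,0]]
    - [[0.8,-0.7,0],[0,0,0]]
    - [[0.8,-0.7,0],[0,0,0]]
    - [[0.8,-0.7,0],[0,0,0]]
    - [[0.8,-0.7,0],[0,0,0]]
    - [[0.8,-0.7,0],[0,0,0]]
    - [[0.8,-0.7,0],[0,0,0]]

```text
t: 39.45
ee_pos: [0.3628, 0.2107, 0.238]
orientation: [-0.108, -3.138, 0.002]
ft_force: [-0.4, 0.1, -0.3]
finger_gap: 0.0747
finger_force: 0.0
```

```bash
python3 -c "
from h import *
g=grab('scene','scene8');f=grab('top','top8')
c=lambda im,x,y,w,h,k: cv2.resize(im[y:y+h,x:x+w],None,fx=k,fy=k,interpolation=2)
cv2.imwrite('pics/c8.png',np.hstack([c(g['image'],370,120,80,110,5),c(f['image'],100,160,80,110,5)]))"
```

```text
(no output)
```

View pics/c8.png

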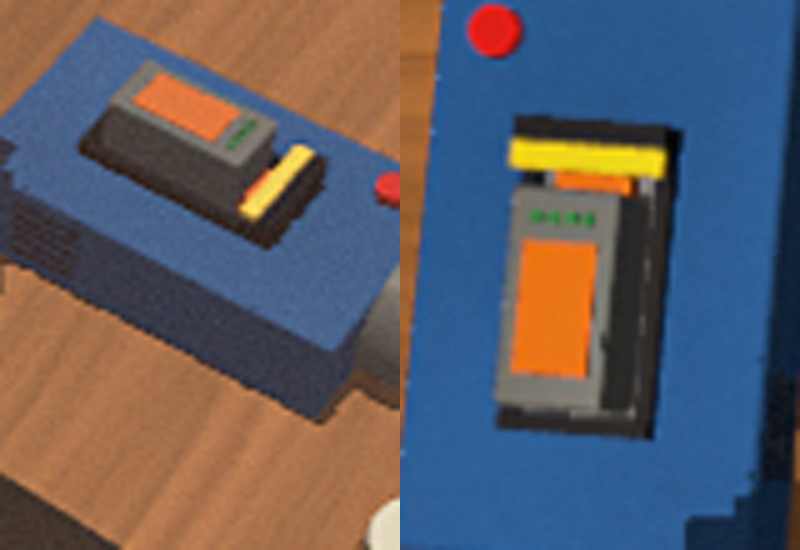

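The pack lies in the bay with its toe under the yellow lip (top crop (590,180)) and its heel inside the sill (row ~405). I'll check the observed top corners against the level, fully home pose.

Run:
```python
from h import *
g=load("scene8");f=load("top8");M=R.from_euler('z',BY);B=np.array([.5382,.3388,.07])
for dz in(0,12):
  for L in[(40,25,46),(40,-25,46),(-60,-25,46+dz),(-60,25,46+dz)]:
    P=B+M.apply(np.array(L)/1e3);print(dz,L,((w2px(f,P)-[100,160])*5+[402,2]).round(),((w2px(g,P)-[370,120])*5+2).round())
```

```text
0 (40, 25, 46) [514. 181.] [273. 117.]
0 (40, -25, 46) [623. 189.] [233. 163.]
0 (-60, -25, 46) [603. 410.] [99. 95.]
0 (-60, 25, 46) [494. 402.] [140.  51.]
12 (40, 25, 46) [514. 181.] [273. 117.]
12 (40, -25, 46) [623. 189.] [233. 163.]
12 (-60, -25, 58) [594. 409.] [101.  82.]
12 (-60, 25, 58) [484. 401.] [142.  38.]
```

```bash
python3 -c "
from h import *
print(env.sign_off())"
```

```text
the job is handed in; nothing more can be done
None
```

The job is handed in at about 39.6 s of the 67 s: the pack was stood at the mat edge, tipped onto the mat, and fitted toe-first in the bay, where the last pictures show it level and home; `env.sign_off()` returned no verdict.

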